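Find the socket key that fits the splitter's clamp nut and tighten it

TASK

The blade clamp nut on the green strap splitter, the one inside the yellow painted ring, needs tightening, but nobody knows its size: try the socket keys from the cork mat on it until you have the one that fits, standing any that does not fit back upright on the mat or the bench. With the right key pushed fully down over the nut, turn the nut about an eighth of a turn clockwise seen from above, and finish still gripping that key, seated on the nut. Leave the other two nuts and the thread cone, hammer and copper tin alone.

Things in the scene. Friction and masses are not known exactly. Their poses are not given: they have to be found in the camera images.
- splitter: Green strap splitter, fixed, 220 (x) by 250 (y) by 30 mm high; origin under its centre, x towards its back. Ringed nut 65 mm in front (-x) of the centre on a clamp plate. Two nuts of the other two sizes 65 mm behind the centre, 85 mm either side. A roller and brackets across the middle reach 56 mm above the bench. Place and heading vary.
- post (a point): On the axis of the ringed brass nut, at its foot on the clamp plate, 34 mm above the bench; axes as the splitter's. The nut is 22, 27 or 32 mm across flats; at the start two flats face the splitter's front and back (within 3 degrees). 13 mm of full hexagon, then a 4 mm chamfer; the stud ends 20 mm up.
- seat (a point): Where the centre of a seated key comes, on the ringed nut's axis, 37.5 mm above post: the key's underside then rests on the clamp plate. A key that is too small, or not lined up with the nut's flats, stops about 13 mm or more higher; one too big goes fully down but spins without turning the nut.
- key_small_mid (a point): Centre, 37.5 mm above the underside, of the socket key with the blue grip. Its grip is a flat paddle 14 mm thick (along y) and 44 mm wide (along x), from 7.5 mm below to 37.5 mm above this point: pinch it across its thickness from above, finger tips no lower than this point. z is up along the key; two flats of its hexagonal hole face +x and -x, the rest every 60 degrees.
- key_small: The blue-gripped key, loose, about 0.3 kg, 75 mm tall, standing upright; origin at the centre of its underside. Lower 30 mm: steel socket, 32.5 mm across its outer flats, with a hexagonal hole 23.5 mm across flats, 24 mm deep, open below. Above it the blue paddle.
- key_medium_mid (a point): Centre, 37.5 mm above the underside, of the socket key with the white grip. Its grip is a flat paddle 14 mm thick (along y) and 44 mm wide (along x), from 7.5 mm below to 37.5 mm above this point: pinch it across its thickness from above, finger tips no lower than this point. z is up along the key; two flats of its hexagonal hole face +x and -x, the rest every 60 degrees.
- key_medium: The white-gripped key, loose, about 0.3 kg, 75 mm tall, standing upright; origin at the centre of its underside. Lower 30 mm: steel socket, 37.5 mm across its outer flats, with a hexagonal hole 28.5 mm across flats, 24 mm deep, open below. Above it the white paddle.
- key_large_mid (a point): Centre, 37.5 mm above the underside, of the socket key with the red grip. Its grip is a flat paddle 14 mm thick (along y) and 44 mm wide (along x), from 7.5 mm below to 37.5 mm above this point: pinch it across its thickness from above, finger tips no lower than this point. z is up along the key; two flats of its hexagonal hole face +x and -x, the rest every 60 degrees.
- key_large: The red-gripped key, loose, about 0.3 kg, 75 mm tall, standing upright; origin at the centre of its underside. Lower 30 mm: steel socket, 42.5 mm across its outer flats, with a hexagonal hole 33.5 mm across flats, 24 mm deep, open below. Above it the red paddle.
- nut_1 (a joint): How far the 22 mm (across flats) nut has been turned, rad: 0 at the start, grows clockwise seen from above; turning takes about 0.25 N m. The blue key fits it. On which of the three studs this nut sits is drawn anew each time and is not told.
- nut_2 (a joint): How far the 27 mm (across flats) nut has been turned, rad: 0 at the start, grows clockwise seen from above; turning takes about 0.25 N m. The white key fits it. On which of the three studs this nut sits is drawn anew each time and is not told.
- nut_3 (a joint): How far the 32 mm (across flats) nut has been turned, rad: 0 at the start, grows clockwise seen from above; turning takes about 0.25 N m. The red key fits it. On which of the three studs this nut sits is drawn anew each time and is not told.
- mat: Cork mat on the bench, fixed, 300 mm (x) by 120 mm (y), 4 mm thick; origin under its centre. The three keys start on it in a row along its x, about 95 mm apart, in any order.
- thread: Bystander: white cone of thread, 76 mm across, 120 mm tall; origin at the centre of its underside.
- hammer: Bystander: hammer lying on the bench; origin under its middle.
- polish: Bystander: round copper tin with a pale lid, 60 mm across, 45 mm tall; origin at the centre of its underside.

How it is judged:
By the outcome, as a careful person would: the job done as asked, in the order asked, and still so for the second after the job is handed in, while the arm keeps its last pose, push and grip.
It also fails if it takes over 72 s, if anything falls off the work surface, if the arm or the gripper's body presses on something with over 40 N, if the wrist force passes 120 N, or if a joint passes its speed limit or range.

ROBOT

A 7-joint arm with a two-finger parallel gripper is mounted at the origin on the work surface. World frame = base frame: x ahead of the robot, y to its left, z up, the work surface at z = 0. Lengths are in m, angles in rad, forces in N, time in s.
With the tool pointing down it reaches from about 0.425 to 0.95 m from the base axis. Payload 4.7 kg.
Tool frame: the origin (TCP) lies midway between the tips of the shut fingers; the grasp point (between the pads) lies 19 mm behind it; x points along the fingers, z is the direction in which the jaws open and shut, and the axes are right-handed (so a half turn about x gives the same grasp; the last joint's range is limited). The gripper opens to 85 mm and grips with 20 to 120 N. Pads are 22 mm wide; open, the fingers measure 114 mm over their backs; the gripper's body (76 mm by 85 mm) begins 54 mm behind the grasp point. The pads swing forward as they close: fully open they stand 13 mm farther back than shut.
Start: joints at [1.148, 0.469, -0.049, 1.532, 0.024, 1.141, -0.082], TCP at [0.259, -0.623, 0.231] pointing down, gripper open.
Joint ranges: [-2.59, 2.59], [-0.33, 1.99], [-1.39, 1.29], [0.1, 2.45], [-1.04, 4.18], [0.21, 1.99], [-2.66, 2.66]. Speed limits (rad/s): [2.57, 2.57, 3.14, 3.14, 3.14, 3.14, 3.14].

INTERFACE

Orientations are given as a 3x3 rotation matrix whose columns are the frame's x, y, z axes.
In Python, from station import * gives the robot as it stands. Calls block until the motion is done:
- move_ptp(position, orientation): joint-space move of the TCP to a pose.
- move_straight(position, ori=None, v=0.15, threshold=None): straight line of the TCP; ori=None keeps the orientation; v is the mean speed in m/s. With threshold (N) it stops when the force on the tool has changed by that much, and returns True; else False.
- movej(angles): joint-space move.
- move_gripper(opening, grasp_force=None): finger opening in m; grasp_force is the grip in N (None keeps the last); returns when the fingers have stopped.
- hold(seconds).
- ik(position, orientation): joint angles nearest the present ones, or None.
- read_state(): the state.
- get_image(name): name is "side" or "top"; returns the picture (400x640x3 uint8, red, green, blue); there is no depth.
- camera_params(name): a dict with "intrinsics" (3x3 intrinsics, pixels), "dist_coeffs" ([k1, k2, p1, p2, k3] as OpenCV has them; the pictures are not rectified), "R" (3x3) and "t" (3): a world point X has camera coordinates R X + t. Camera axes: x right, y down, z forward; pixel columns grow to the right and rows downward; lengths in m; the calibration is good to about 2 mm. A picture is of the moment at which its call begins. camera_params takes no time and is no camera call.
A pose or a line that the arm cannot do raises MotionError and nothing moves.
- hand_in(): hands the job in, once; it reports no verdict.
Trained networks look in the newest picture that a camera, given by its name, has taken for a name from the list of things; names that differ only in an ending like _2 or _b are one class to them, and where a whole thing is asked for, a point or a joint stands for the part that bears it (a point fixed in the world has none). Each returns a list of dicts, best first, with "confidence" (0 to 1); they miss things now and then, are a little off and sometimes report something else, mostly with a low value. They report only what shows in the picture. A call takes as long as a camera call.
- regions_of(camera, label): "pixels" (400x640 bool, what is visible of it) and "box" ([left, top, right, bottom] in pixels, round what is visible of it).
- mark_of(camera, label): "position" ([column, row] in pixels: a listed point, or the origin of a listed thing).
The state is a dict: "time": time; "joints": joint angles; "joint_velocities": joint speeds; "tau": joint torques, N m; "tcp_pos": TCP position; "ee_rot": TCP orientation; "contact_force": force on the tool from outside, world axes, zero at the start; "ft_torque": the same for the moment, N m; "opening": finger opening in m.
Only numpy, scipy, OpenCV 4.12 (cv2) and the standard library are available. Lean on these libraries where they do the work, as an engineer would, in place of code of your own. Each camera call takes 0.05 s, during which the arm holds its last target.

## Working session

There is one attempt and no reset: what is moved stays moved. The work goes in short steps, each a Python script; the robot and the scene stay as the last script left them, time stands still between calls to the robot, and variables do not carry over. Pictures are saved under pics/ and viewed, and the job is handed in when it is done.

```bash
ls; mkdir -p pics; python3 - <<'E'
from station import *
import cv2,numpy as np
for n in("side","top"):
    im=get_image(n);cv2.imwrite(f"pics/{n}0.png",im[:,:,::-1])
    p=camera_params(n);print(n,p)
    for l in["splitter","post","key_small_mid","key_medium_mid","key_large_mid","key_small","key_medium","key_large","mat","thread","hammer","polish"]:
        print(l,[(np.round(d["position"],1).tolist(),round(d["confidence"],2)) for d in mark_of(n,l)][:3])
s=read_state();print(s)
E
```

```text
pics
side {'intrinsics': array([[369.33325263,   0.        , 320.22874495],
       [  0.        , 369.33325263, 203.63267547],
       [  0.        ,   0.        ,   1.        ]]), 'dist_coeffs': array([-0.00363939,  0.        ,  0.        ,  0.        ,  0.        ]), 'R': array([[-0.73851848, -0.67414141, -0.01112753],
       [-0.35399583,  0.40174121, -0.84456554],
       [ 0.57382699, -0.61978816, -0.53533655]]), 't': array([0.4481791 , 0.28462044, 0.63497818])}
splitter [([358.9, 193.8], 0.67), ([384.3, 191.2], 0.48), ([241.7, 230.2], 0.19)]
post [([382.8, 191.3], 0.85)]
key_small_mid [([277.8, 266.7], 0.89)]
key_medium_mid [([302.4, 286.8], 0.86), ([275.9, 281.9], 0.17)]
key_large_mid [([247.2, 249.0], 0.71)]
key_small [([280.0, 275.6], 0.73), ([382.8, 192.1], 0.56), ([439.7, 178.9], 0.41)]
key_medium [([303.2, 301.6], 0.6)]
key_large [([249.1, 261.4], 0.74)]
mat [([275.8, 281.7], 0.89), ([382.8, 182.1], 0.69)]
thread [([242.2, 233.3], 0.34)]
hammer [([200.1, 343.9], 0.67)]
polish [([242.5, 230.3], 0.93)]
top {'intrinsics': array([[517.16344042,   0.        , 320.93637536],
    
[... 1032 characters left out ...]
099949, -0.0822801 ]), 'joint_velocities': array([ 0.00050893, -0.00095883,  0.00050001, -0.00303327,  0.00128224,
        0.00111567, -0.00013065]), 'tau': array([-4.11203127e-04, -5.10175073e+01, -4.67934203e-02, -2.38019872e+01,
        1.09025484e-02,  9.04358458e-04,  6.81210688e-08]), 'tcp_pos': array([ 0.25904386, -0.6233139 ,  0.23131665]), 'ee_rot': array([[ 6.29369067e-05,  9.23444571e-01,  3.83731833e-01],
       [-1.24097616e-05,  3.83731835e-01, -9.23444573e-01],
       [-9.99999998e-01,  5.33567244e-05,  3.56106217e-05]]), 'contact_force': array([ 0.77900022,  0.17032046, -0.89586619]), 'ft_torque': array([-0.02442099,  0.02536866,  0.01032682]), 'opening': 0.08527712068103488}
```

View pics/side0.png

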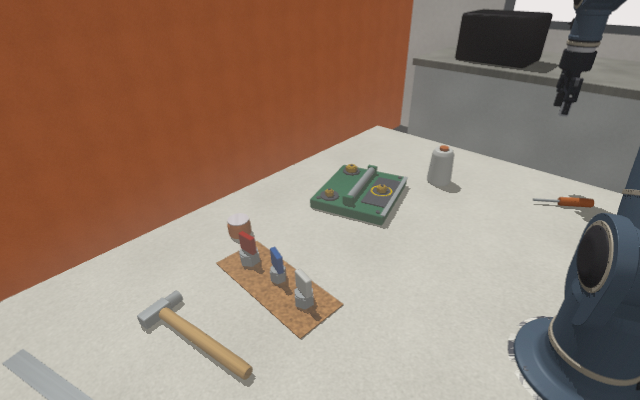

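View pics/top0.png

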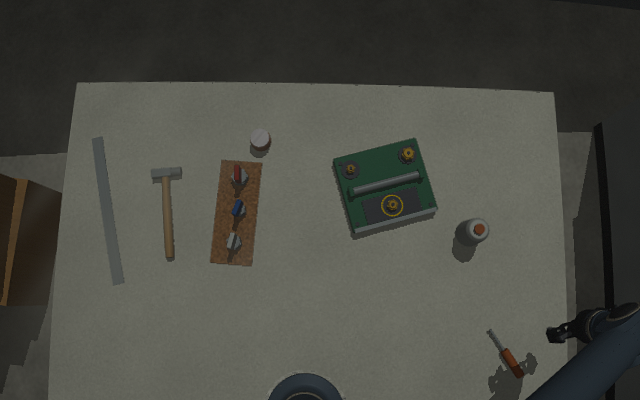

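```bash
python3 - <<'E'
import cv2
a=cv2.imread("pics/top0.png");s=cv2.imread("pics/side0.png")
cv2.imwrite("pics/t1.png",cv2.resize(a[110:280,200:500],None,fx=2.6,fy=2.6,interpolation=cv2.INTER_CUBIC))
cv2.imwrite("pics/t2.png",cv2.resize(a[140:260,320:460],None,fx=5,fy=5,interpolation=cv2.INTER_CUBIC))
cv2.imwrite("pics/s1.png",cv2.resize(s[120:320,220:480],None,fx=3,fy=3,interpolation=cv2.INTER_CUBIC))
E
```

```text
(no output)
```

View pics/t1.png

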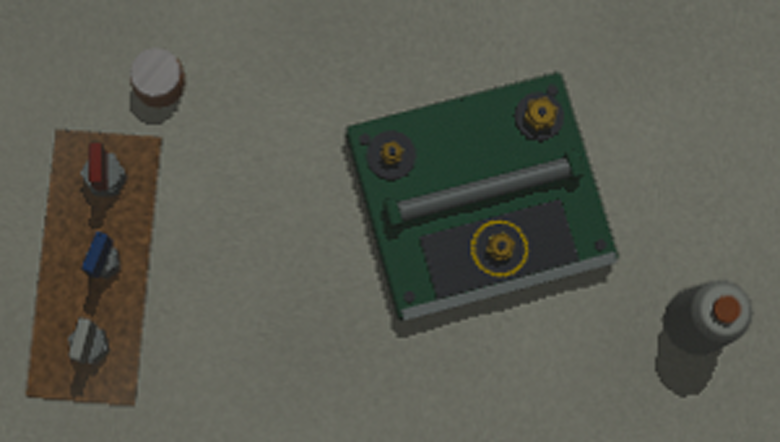

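View pics/t2.png

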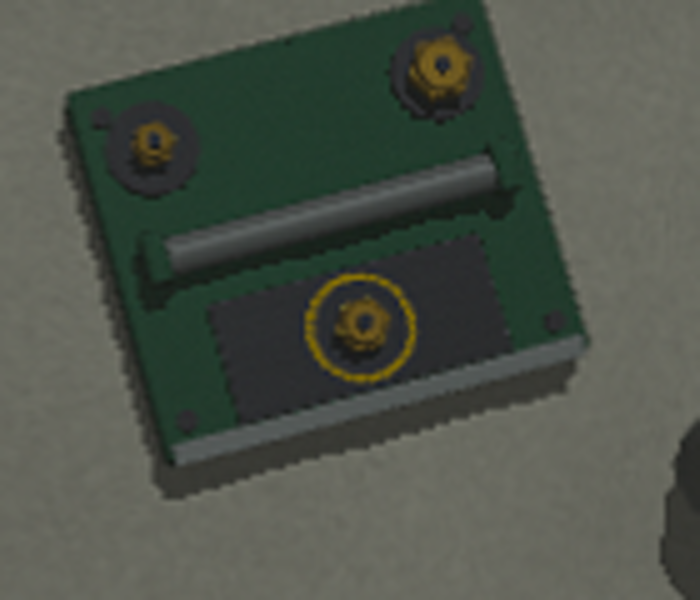

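View pics/s1.png

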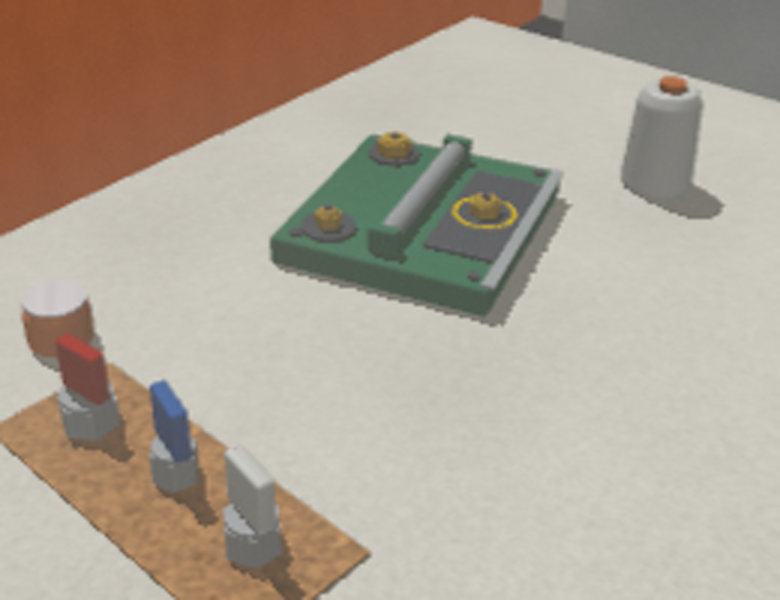

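The pictures show three keys on the mat, running red, blue, white from far to near. In the top view the ringed nut is at about (393,205). It looks bigger than the back-left nut and smaller than the back-right one, so it is probably the medium size. Next I fit the poses from both views.

```bash
cat > h.py <<'E'
import cv2,numpy as np
from scipy.optimize import minimize,least_squares
from station import *
P={n:camera_params(n) for n in("side","top")}
def proj(n,X):
    p=P[n];r,_=cv2.Rodrigues(p["R"]);q,_=cv2.projectPoints(np.asarray(X,float).reshape(-1,1,3),r,p["t"],p["intrinsics"],p["dist_coeffs"]);return q[:,0]
def tri(a,b):
    u=[]
    for n,x in(("side",a),("top",b)):
        p=P[n];u.append(cv2.undistortPoints(np.array([[x]],float),p["intrinsics"],p["dist_coeffs"])[0,0])
    X=cv2.triangulatePoints(*[np.c_[P[n]["R"],P[n]["t"]] for n in("side","top")],u[0],u[1])[:,0];return X[:3]/X[3]
def Rz(a): c,s=np.cos(a),np.sin(a);return np.array([[c,-s,0],[s,c,0],[0,0,1.]])
def box(cx,cy,lo,hi,yaw,sx,sy,n=0):
    v=np.array([[i*sx/2,j*sy/2,k] for i in(-1,1) for j in(-1,1) for k in(lo,hi)]);return v@Rz(yaw).T+[cx,cy,0]
SS=8
def sil(n,V,off,sz):
    """antialiased filled hull of projected points, in crop"""
    q=(proj(n,V)-off+0.5)*SS-0.5
    m=np.zeros((sz[1]*SS,sz[0]*SS),np.uint8);cv2.fillConvexPoly(m,cv2.convexHull(q.astype(np.float32)).astype(np.int32),255)
    return cv2.resize(m,sz,interpolation=cv2.INTER_AREA)/255.
E
python3 - <<'E'
from h import *
mk={}
for n in P: get_image(n)
for l in["post","key_small_mid","key_medium_mid","key_large_mid","polish"]:
    a,b=[mark_of(n,l) for n in("side","top")]
    best=None
    for i in a[:2]:
        for j in b[:2]:
            X=tri(i["position"],j["position"]);e=np.linalg.norm(proj("top",X)-j["position"])
            print(l,X.round(4),round(e,2),round(i["confidence"]*j["confidence"],2))
for n in P:
    for l in["splitter","key_small_mid","key_medium_mid","key_large_mid"]:
        r=regions_of(n,l)
        print(n,l,[(d["box"],int(d["pixels"].sum()),round(d["confidence"],2)) for d in r[:2]])
        if r: np.save(f"m_{n}_{l}.npy",r[0]["pixels"])
E
```

```text
post [ 0.5656 -0.2236  0.0683] 1.83 0.11
post [0.4362 0.1282 0.2941] 34.4 0.08
key_small_mid [0.5519 0.1972 0.037 ] 0.43 0.3
key_small_mid [ 0.5588  0.2045 -0.0071] 0.47 0.11
key_medium_mid [0.4658 0.2159 0.0419] 1.1 0.46
key_medium_mid [ 0.592   0.1797 -0.0455] 21.01 0.24
key_large_mid [0.6513 0.2036 0.0377] 0.19 0.55
key_large_mid [0.488  0.1144 0.2937] 48.84 0.15
polish [0.7458 0.1534 0.008 ] 0.77 0.93
polish [ 0.8186 -0.0922 -0.1613] 61.33 0.55
polish [ 0.7058  0.1191 -0.1486] 29.49 0.17
polish [ 0.8253 -0.2305 -0.5526] 20.68 0.1
side splitter [([311.3, 164.0, 404.6, 223.0], 3651, 0.57)]
side key_small_mid [([271.8, 245.6, 287.3, 280.7], 437, 0.69)]
side key_medium_mid [([291.3, 268.3, 310.8, 308.6], 638, 0.69)]
side key_large_mid [([236.1, 231.2, 259.3, 267.1], 585, 0.85)]
top splitter [([337.5, 136.6, 435.9, 230.1], 6516, 0.6)]
top key_small_mid [([232.3, 197.4, 247.6, 216.1], 182, 0.76), ([151.8, 164.1, 185.3, 257.2], 1084, 0.58)]
top key_medium_mid [([226.9, 233.0, 245.4, 248.7], 191, 0.7), ([331.9, 141.7, 435.2, 232.3], 6718, 0.69)]
top key_large_mid [([231.6, 166.1, 248.7, 185.8], 240, 0.71)]
```

```bash
python3 - <<'E'
from h import *
from scipy.ndimage import map_coordinates,gaussian_filter
im={n:cv2.imread(f"pics/{n}0.png").astype(float) for n in P}
# ring: yellow pixels
c={}
for n,(x0,y0,x1,y1) in {"top":(375,188,412,222),"side":(364,180,400,204)}.items():
    b,g,r=[im[n][y0:y1,x0:x1,i] for i in range(3)]
    m=((r-b)>0.45*r)&((g>0.72*r))&(r>60)
    q=np.argwhere(m)[:,::-1]+[x0,y0];
    e=cv2.fitEllipse(cv2.convexHull(q.astype(np.float32)));c[n]=np.array(e[0]);print(n,len(q),e)
X=tri(c["side"],c["top"]);print("ring tri",X,proj("top",X)-c["top"],proj("side",X)-c["side"])
def back(n,px,z):
    p=P[n];u=cv2.undistortPoints(np.array([[px]],float),p["intrinsics"],p["dist_coeffs"])[0,0]
    C=-p["R"].T@p["t"];d=p["R"].T@[*u,1];return C+d*(z-C[2])/d[2]
for n in c: print(n,"ring at z=.034:",back(n,c[n],.034))
# splitter heading from edges of top face (z=30)
for n in P:
    g=gaussian_filter(im[n].mean(2) if 0 else im[n][:,:,2],0.7);gx=np.gradient(g,axis=1);gy=np.gradient(g,axis=0)
    ch=[gaussian_filter(im[n][:,:,i],0.6) for i in range(3)]
    G=[(np.gradient(a,axis=1),np.gradient(a,axis=0)) for a in ch]
    def sc(p):
        R=Rz(p[2]);tot=0
        for A,B in [((-.085,.125),(.11,.125)),((.11,-.125),(.11,.125)),((-.085,-.125),(.11,-.125))]:
            t=np.linspace(.03,.97,60)[:,None];L=(1-t)*np.array([*A,.03])+t*np.array([*B,.03])
            q=proj(n,L@R.T+[p[0],p[1],0]);d=q[-1]-q[0];nn=np.array([-d[1],d[0]])/np.linalg.norm(d)
            s=sum(np.abs((map_coordinates(a,q[:,::-1].T,order=1)*nn[0]+map_coordinates(b,q[:,::-1].T,order=1)*nn[1]).mean()) for a,b in G)
            tot+=s
        return -tot
    ctr=back(n,c[n],.034);best=None
    for yaw in np.radians(np.arange(-12,32,1.)) if 1 else []:
        x0=ctr[:2]+(Rz(yaw)@[.065,0,0])[:2]
        r=minimize(sc,[*x0,yaw],method="Nelder-Mead",options=dict(initial_simplex=[[*x0,yaw],[x0[0]+.004,x0[1],yaw],[x0[0],x0[1]+.004,yaw],[*x0,yaw+.03]]))
        if best is None or r.fun<best.fun: best=r
    p=best.x;print(n,"splitter",p[:2],np.degrees(p[2]),best.fun,"post->",p[:2]+(Rz(p[2])@[-.065,0,0])[:2])
E
```

```text
top 173 ((391.62322998046875, 205.09254455566406), (21.6317138671875, 22.368715286254883), 129.6649169921875)
side 79 ((381.1115417480469, 190.20809936523438), (10.857949256896973, 20.986818313598633), 94.42902374267578)
ring tri [ 0.57270109 -0.22838812  0.03514162] [[0.05019168 0.09513405]] [[-0.10004531 -0.01863919]]
top ring at z=.034: [ 0.57316066 -0.22840032  0.034     ]
side ring at z=.034: [ 0.57346681 -0.23017206  0.034     ]
side splitter [ 0.63175821 -0.20923419] 16.010685279816265 -210.93971880854434 post-> [ 0.56927954 -0.22716227]
top splitter [ 0.63428021 -0.20863461] 16.3412962742882 -161.41729721509535 post-> [ 0.57190603 -0.22692291]
```

```bash
python3 - <<'E'
from h import *
im={n:cv2.imread(f"pics/{n}0.png") for n in P}
o=[]
for n,off,sp in(("top",(325,130),(.6343,-.2086,16.34)),("side",(300,155),(.6318,-.2092,16.0))):
    k=5;a=cv2.resize(im[n][off[1]:off[1]+110,off[0]:off[0]+120],None,fx=k,fy=k,interpolation=cv2.INTER_CUBIC)
    a=cv2.convertScaleAbs(a,alpha=1.6)
    V=box(sp[0],sp[1],0,.03,np.radians(sp[2]),.22,.25)
    q=((proj(n,V)-off+.5)*k).astype(int)
    for i,j in[(1,3),(3,7),(7,5),(5,1),(0,1),(2,3),(4,5),(6,7),(0,2),(2,6),(6,4),(4,0)]: cv2.line(a,q[i].tolist(),q[j].tolist(),(0,0,255),1)
    o.append(a)
cv2.imwrite("pics/ov_t.png",o[0]);cv2.imwrite("pics/ov_s.png",o[1])
E
```

```text
(no output)
```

View pics/ov_t.png

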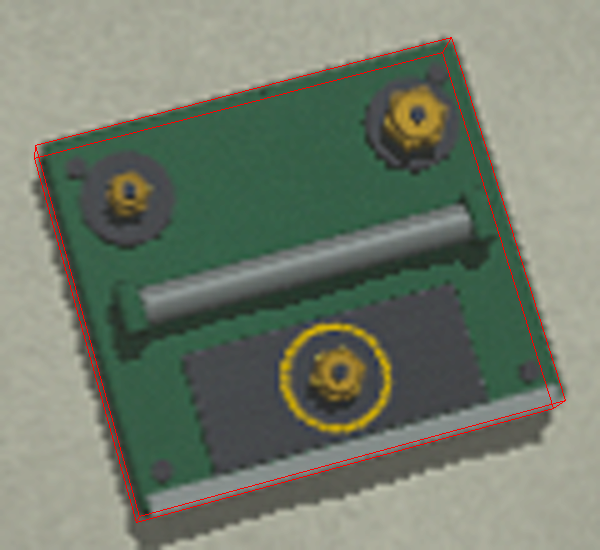

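View pics/ov_s.png

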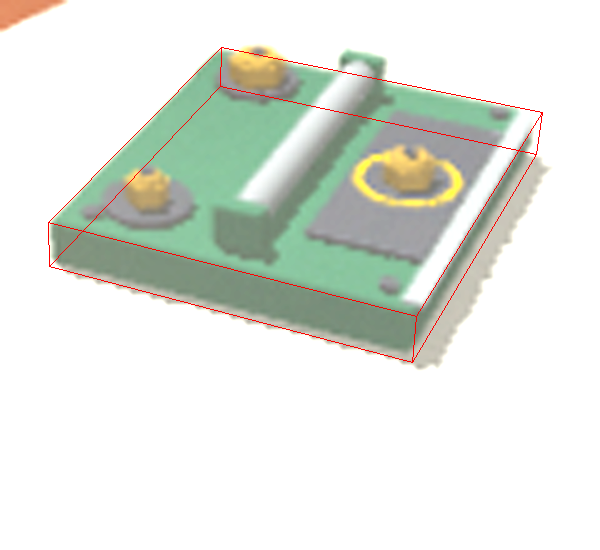

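```bash
cat >> h.py <<'E'
def hexv(cx,cy,lo,hi,yaw,af):
    r=af/np.sqrt(3);a=yaw+np.radians(30+60*np.arange(6));return np.array([[cx+r*np.cos(t),cy+r*np.sin(t),z] for t in a for z in(lo,hi)])
AF={"small":.0325,"medium":.0375,"large":.0425}
def keysil(n,k,x,y,yaw,z0,off,sz):
    return np.maximum(sil(n,hexv(x,y,z0,z0+.03,yaw,AF[k]),off,sz),sil(n,box(x,y,z0+.03,z0+.075,yaw,.044,.014),off,sz))
def padsil(n,k,x,y,yaw,z0,off,sz): return sil(n,box(x,y,z0+.03,z0+.075,yaw,.044,.014),off,sz)
E
cat > kf.py <<'E'
from h import *
im={n:cv2.imread(f"pics/{n}0.png").astype(float) for n in P}
init={"small":(.5519,.1972),"medium":(.4658,.2159),"large":(.6513,.2036)}
for k in init:
    D={}
    for n in P:
        nn=np.load(f"m_{n}_key_{k}_mid.npy").astype(np.uint8)
        ys,xs=np.nonzero(nn);x0,y0,x1,y1=xs.min()-4,ys.min()-4,xs.max()+5,ys.max()+5
        c=im[n][y0:y1,x0:x1];b,g,r=c[...,0],c[...,1],c[...,2]
        roi=cv2.dilate(nn,np.ones((5,5)))[y0:y1,x0:x1]>0
        sat=(r-b)/(r+1)
        cork=(sat>.3)&(g>.5*r)
        m=roi&~cork
        D[n]=(m.astype(float),(x0,y0),(x1-x0,y1-y0))
        col={"small":(b>1.25*r),"large":(g<.45*r),"medium":None}[k]
        cv2.imwrite(f"pics/mk_{n}_{k}.png",cv2.resize(np.hstack([c,255.*np.repeat(m[...,None],3,2)]),None,fx=10,fy=10,interpolation=0))
        D[n]+=((col&roi).astype(float) if col is not None else None,)
    def cost(p,ns=("side","top")):
        s=0
        for n in ns:
            m,off,sz,cm=D[n];s+=((keysil(n,k,*p,.004,off,sz)-m)**2).sum()
            if cm is not None: s+=2*((padsil(n,k,*p,.004,off,sz)-cm)**2).sum()
        return s
    for ns in(("side","top"),("side",),("top",)):
        best=None
        for yaw in np.radians(np.arange(-90,90,15)):
            x,y=init[k];r=minimize(cost,[x,y,yaw],args=(ns,),method="Nelder-Mead",options=dict(initial_simplex=[[x,y,yaw],[x+.004,y,yaw],[x,y+.004,yaw],[x,y,yaw+.15]],maxiter=150))
            if best is None or r.fun<best.fun: best=r
        print(k,ns,best.x[:2].round(4),round(np.degrees(best.x[2]),1),round(best.fun,1))
E
python3 kf.py
```

```text
small ('side', 'top') [0.5518 0.2   ] -25.0 258.7
small ('side',) [0.552  0.1997] -26.4 158.1
small ('top',) [0.5524 0.2003] -19.5 85.6
medium ('side', 'top') [0.46   0.2103] -14.3 74.2
medium ('side',) [0.4601 0.21  ] -14.7 58.2
medium ('top',) [0.4602 0.2109] -12.9 12.6
large ('side', 'top') [0.6456 0.2064] -32.5 880.2
large ('side',) [0.6437 0.207 ] -32.2 586.1
large ('top',) [0.6472 0.2046] 13.4 230.2[ WARN:0@0.802] global loadsave.cpp:1063 imwrite_ Unsupported depth image for selected encoder is fallbacked to CV_8U.
```

```bash
cat >> h.py <<'E'
def ori(yaw,s=1):
    z=s*np.array([-np.sin(yaw),np.cos(yaw),0]);x=np.array([0,0,-1.]);return np.c_[x,np.cross(z,x),z]
E
python3 - <<'E'
from h import *
im=cv2.imread("pics/side0.png");im2=cv2.imread("pics/top0.png");o=[]
for n,a,off in(("side",im,(270,250)),("top",im2,(205,215))):
    k=8;a=cv2.convertScaleAbs(cv2.resize(a[off[1]:off[1]+70,off[0]:off[0]+50],None,fx=k,fy=k,interpolation=cv2.INTER_CUBIC),alpha=1 if n=="side" else 1.6)
    for V in(hexv(.46,.2105,.004,.034,np.radians(-14),.0375),box(.46,.2105,.034,.079,np.radians(-14),.044,.014)):
        h=cv2.convexHull(((proj(n,V)-off+.5)*k).astype(np.int32));cv2.polylines(a,[h],True,(0,255,0),1)
    o.append(a)
cv2.imwrite("pics/ovk.png",np.hstack(o))
for s in(1,-1):
    for yaw,p in[(-14,(.46,.2105,.045))]+[(y,(.5725,-.2285,.09)) for y in(16,-34,76,26,-44,-94,136,86,-104,-154)]:
        for z in(p[2],p[2]+.12):
            q=ik(np.array([p[0],p[1],z]),ori(np.radians(yaw),s));print(s,yaw,z,None if q is None else np.round(q,2))
E
```

```text
1 -14 0.045 [ 0.3   0.75 -1.11  2.05  0.88  0.92  0.03]
1 -14 0.16499999999999998 [ 0.39  0.54 -1.18  1.96  0.58  1.04  0.27]
1 16 0.09 [ 0.83  0.64 -0.74  1.78  0.53  0.93  1.72]
1 16 0.21 [ 0.87  0.51 -0.79  1.67  0.39  1.13  1.83]
1 -34 0.09 [ 0.73  0.6  -0.59  1.78  0.41  0.89  0.94]
1 -34 0.21 [ 0.76  0.46 -0.62  1.68  0.3   1.1   1.03]
1 76 0.09 [-0.4   0.81  1.11  1.85 -0.85  1.05 -2.33]
1 76 0.21 [-0.43  0.61  1.11  1.75 -0.6   1.17 -2.52]
1 26 0.09 [ 1.07  0.87 -1.18  1.76  0.88  1.15  1.63]
1 26 0.21 [ 1.08  0.68 -1.18  1.66  0.65  1.26  1.79]
1 -44 0.09 [ 0.72  0.59 -0.56  1.78  0.4   0.88  0.78]
1 -44 0.21 [ 0.75  0.46 -0.6   1.68  0.28  1.09  0.87]
1 -94 0.09 [ 0.62  0.56 -0.43  1.79  0.3   0.85 -0.01]
1 -94 0.21 [ 0.64  0.43 -0.45  1.68  0.21  1.07  0.06]
1 136 0.09 [ 0.28  0.52  0.04  1.81 -0.03  0.81 -2.  ]
1 136 0.21 [ 0.32  0.39 -0.01  1.7   0.01  1.05 -2.03]
1 86 0.09 [-0.4   0.81  1.11  1.85 -0.85  1.05 -2.16]
1 86 0.21 [-0.43  0.61  1.11  1.75 -0.6   1.17 -2.35]
1 -104 0.09 [ 0.6   0.56 -0.39  1.79  0.27  0.85 -0.17]
1 -104 0.21 [ 0.62  0.43 -0.41  1.69  0.19  1.
[... 665 characters left out ...]
4  1.69  0.11  1.06 -0.9 ]
-1 -44 0.09 [ 0.28  0.52  0.04  1.81 -0.03  0.81 -2.  ]
-1 -44 0.21 [ 0.32  0.39 -0.01  1.7   0.01  1.05 -2.03]
-1 -94 0.09 [-0.4   0.81  1.11  1.85 -0.85  1.05 -2.16]
-1 -94 0.21 [-0.43  0.61  1.11  1.75 -0.6   1.17 -2.35]
-1 136 0.09 [ 0.72  0.59 -0.56  1.78  0.4   0.88  0.78]
-1 136 0.21 [ 0.75  0.46 -0.6   1.68  0.28  1.09  0.87]
-1 86 0.09 [ 0.62  0.56 -0.43  1.79  0.3   0.85 -0.01]
-1 86 0.21 [ 0.64  0.43 -0.45  1.68  0.21  1.07  0.06]
-1 -104 0.09 [-0.4   0.81  1.11  1.85 -0.85  1.05 -2.33]
-1 -104 0.21 [-0.43  0.61  1.11  1.75 -0.6   1.17 -2.52]
-1 -154 0.09 [ 1.07  0.87 -1.18  1.76  0.88  1.15  1.63]
-1 -154 0.21 [ 1.08  0.68 -1.18  1.66  0.65  1.26  1.79]
```

View pics/ovk.png

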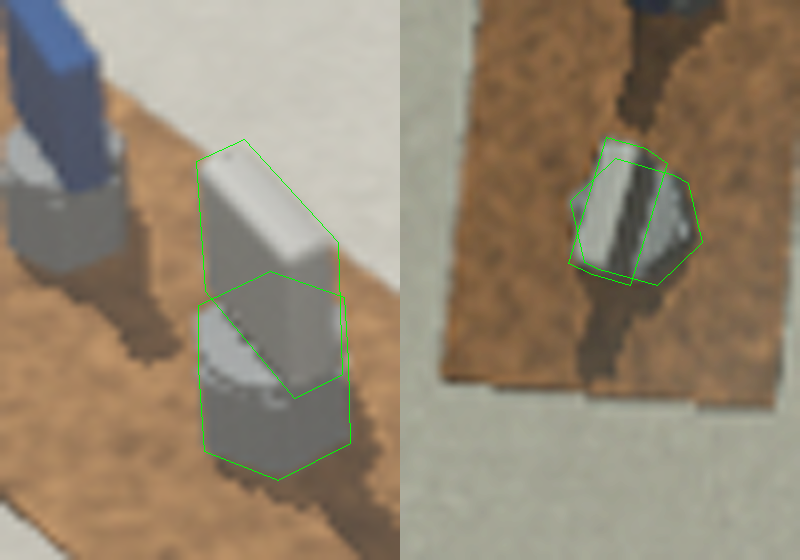

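The overlay fits the white key well in both views. I'll pick it first, since the ringed nut looks medium. The key goes on at yaw -44°, which is the splitter heading minus 60°.

```bash
python3 - <<'E'
from h import *
movej([-0.43,.3,0,2.0,0,.95,.83]);s=read_state();print(s["tcp_pos"],s["time"])
O=ori(np.radians(-14))
move_ptp(np.array([.46,.2105,.15]),O);move_gripper(.045,40)
s=read_state();print(s["tcp_pos"],s["joints"].round(2),s["time"])
print(move_straight(np.array([.46,.2105,.048]),v=.1,threshold=8))
s=read_state();print(s["tcp_pos"],s["contact_force"],s["time"])
for n in P: cv2.imwrite(f"pics/g_{n}.png",get_image(n)[:,:,::-1])
a=cv2.imread("pics/g_side.png")[220:340,230:370];b=cv2.imread("pics/g_top.png")[180:300,180:320]
cv2.imwrite("pics/g.png",np.hstack([cv2.resize(x,None,fx=2.8,fy=4*.7,interpolation=cv2.INTER_CUBIC) for x in(a,b)]))
E
```

```text
[0.45321296 0.16047572 0.15198436] 5.1583
[0.46017516 0.21010712 0.14998809] [-0.48  0.29 -0.03  2.02  0.01  0.84  0.8 ] 5.9417
False
[0.46048278 0.21075695 0.04854861] [-0.48014576 -0.42567826 -0.21864905] 7.1083
```

View pics/g.png

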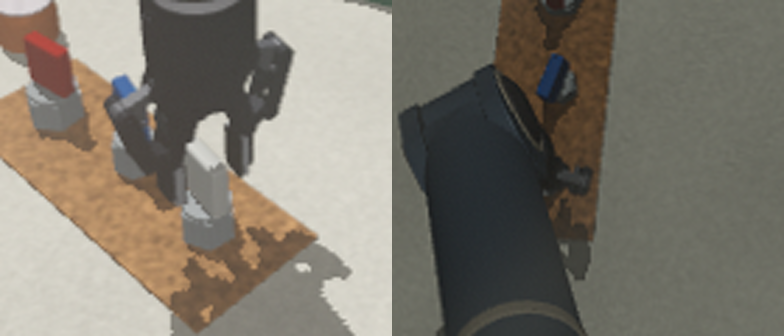

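```bash
python3 - <<'E'
from h import *
s0=read_state()
move_gripper(0.0,80);s=read_state();print(s["opening"],s["tcp_pos"],s["contact_force"]-s0["contact_force"],s["ft_torque"]-s0["ft_torque"])
p=s["tcp_pos"]
move_straight(p+[0,0,.02],v=.06);s=read_state();print(s["opening"],s["tcp_pos"],s["contact_force"]-s0["contact_force"],s["time"])
move_straight(p+[0,0,.15],v=.15)
yaw=np.radians(16.2-60)
move_ptp(np.array([.5725,-.2285,.20]),ori(yaw))
s=read_state();print(s["opening"],s["tcp_pos"],s["joints"].round(2),s["time"])
move_straight(np.array([.5725,-.2285,.125]),v=.15)
hold(.2);s=read_state();print(s["tcp_pos"],s["contact_force"],s["ft_torque"],s["time"])
for n in P: cv2.imwrite(f"pics/n_{n}.png",get_image(n)[:,:,::-1])
a=cv2.imread("pics/n_side.png")[120:240,310:450];b=cv2.imread("pics/n_top.png")[140:260,320:460]
cv2.imwrite("pics/n.png",np.hstack([cv2.resize(x,None,fx=2.8,fy=2.8,interpolation=cv2.INTER_CUBIC) for x in(a,b)]))
E
```

```text
0.012895566352155703 [0.46027222 0.21063406 0.04842256] [-1.43536988  0.64969275  3.03936829] [-0.10944906  0.09640599 -0.09796938]
0.012419638055390784 [0.46031636 0.21069054 0.06871764] [-0.16531384  0.92259196 -3.18990279] 8.0833
0.012615817750255153 [ 0.57315657 -0.22606497  0.19983809] [ 0.08  0.41  0.3   1.73 -0.14  1.03  1.24] 10.7583
[ 0.57329178 -0.22877223  0.12629895] [-0.13675895  0.65331258 -2.47368451] [0.00462439 0.00673689 0.025458  ] 11.6083
```

View pics/n.png

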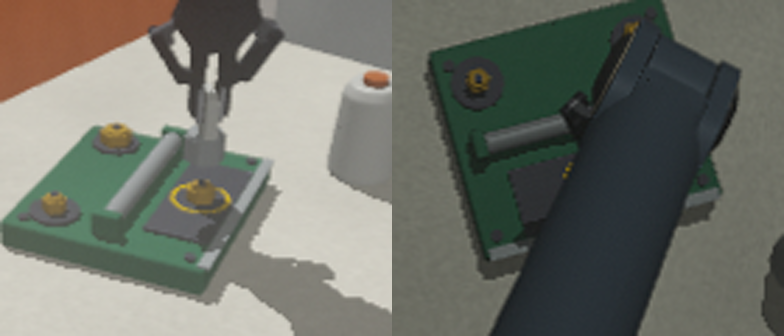

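```bash
python3 - <<'E'
from h import *
s=read_state();x,y,z=s["tcp_pos"];R=s["ee_rot"];yaw=np.arctan2(-R[0,2],R[1,2]);print(np.degrees(yaw))
a=cv2.imread("pics/n_side.png");off=(350,140);k=8
c=cv2.resize(a[off[1]:off[1]+70,off[0]:off[0]+70],None,fx=k,fy=k,interpolation=cv2.INTER_CUBIC);d=c.copy()
z0=z-.0445
for V,col in((hexv(x,y,z0,z0+.03,yaw,.0375),(0,255,0)),(box(x,y,z0+.03,z0+.075,yaw,.044,.014),(0,255,0)),(hexv(.5725,-.2285,.034,.047,np.radians(16.2),.027),(255,0,255)),(np.array([[.5725+.001*i,-.2285+.001*j,.054] for i in(-1,1) for j in(-1,1)]),(255,255,0))):
    h=cv2.convexHull(((proj("side",V)-off+.5)*k).astype(np.int32));cv2.polylines(d,[h],True,col,1)
cv2.imwrite("pics/nov.png",np.hstack([c,d])[:, :][:, :]) if 0 else cv2.imwrite("pics/nov.png",d); cv2.imwrite("pics/nraw.png",c)
E
```

```text
-43.798590010134696
```

View pics/nov.png

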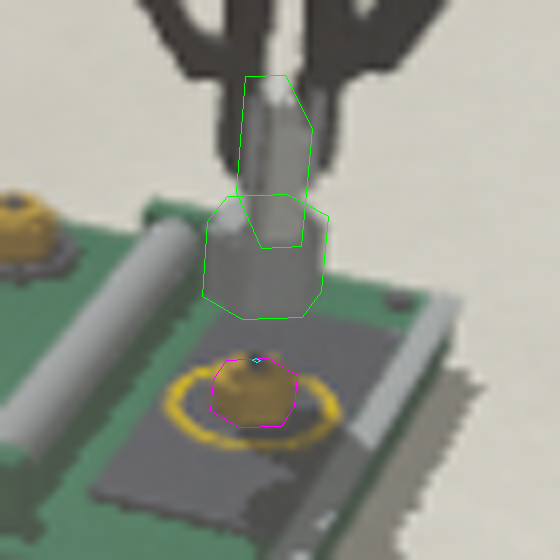

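View pics/nraw.png

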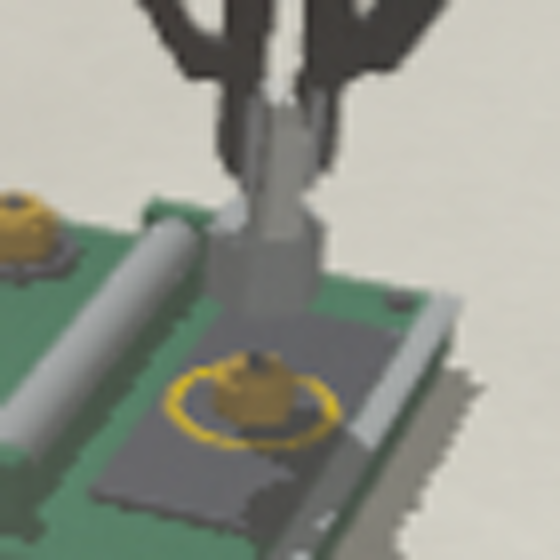

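```bash
python3 - <<'E'
from h import *
s=read_state();f0=s["contact_force"]
move_straight(np.array([.572,-.2285,.105]),v=.1);hold(.15)
s=read_state();f0=s["contact_force"];print(s["tcp_pos"],f0.round(2))
hit=move_straight(np.array([.572,-.2285,.077]),v=.03,threshold=8)
s=read_state();print(hit,s["tcp_pos"],(s["contact_force"]-f0).round(2),s["ft_torque"].round(3),s["time"])
cv2.imwrite(f"pics/d_side.png",cv2.resize(get_image("side")[140:220,340:420,::-1],None,fx=7,fy=7,interpolation=cv2.INTER_CUBIC))
E
```

```text
[ 0.57240837 -0.22874017  0.1055243 ] [ 0.36  0.16 -3.25]
True [ 0.57235921 -0.2286207   0.07848747] [-0.99  1.24  7.93] [0.056 0.145 0.013] 13.05
```

View pics/d_side.png

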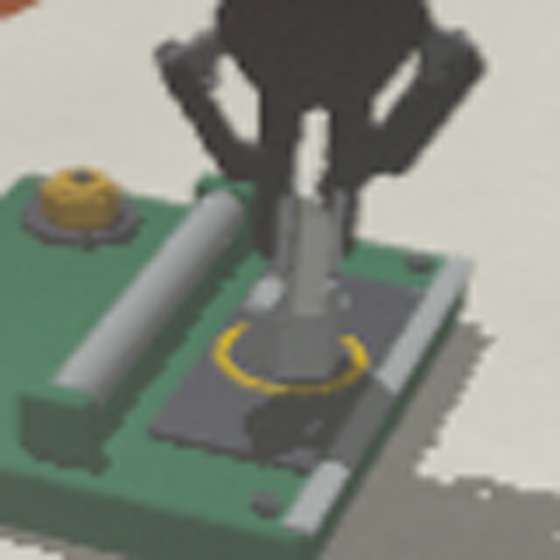

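Fully down: the TCP is at 0.0785, which is the expected seated height, and the lateral force is low. Next I turn clockwise in small steps and watch the torque.

```bash
python3 - <<'E'
from h import *
s=read_state();p=np.array([.572,-.2285,.0775]);T0=s["ft_torque"][2]
import json
for d in range(0,16,2):
    move_straight(p,ori(np.radians(-43.8-d)),v=.05);hold(.1)
    s=read_state();R=s["ee_rot"];print(d,np.degrees(np.arctan2(-R[0,2],R[1,2])).round(2),s["tcp_pos"].round(4),s["contact_force"].round(2),s["ft_torque"].round(3),round(s["opening"],4),round(s["time"],2))
E
```

```text
0 -43.8 [ 0.5724 -0.2286  0.0785] [-0.87 -0.04  6.46] [ 0.124  0.387 -0.033] 0.0131 13.45
2 -45.82 [ 0.5727 -0.2288  0.0785] [-0.09  0.98  6.17] [ 0.043  0.219 -0.052] 0.013 13.8
4 -47.81 [ 0.5729 -0.2288  0.0785] [ 0.3  -0.23  5.94] [ 0.043  0.053 -0.014] 0.0125 14.15
6 -49.81 [ 0.5731 -0.2287  0.0785] [0.01 1.38 5.54] [ 0.019  0.016 -0.039] 0.0131 14.5
8 -51.76 [ 0.5732 -0.2287  0.0785] [-0.22  1.13  5.32] [0.065 0.022 0.093] 0.0128 14.85
10 -53.76 [ 0.5732 -0.2287  0.0785] [ 0.11 -0.5   5.54] [ 0.052 -0.     0.18 ] 0.013 15.2
12 -55.75 [ 0.5732 -0.2286  0.0785] [0.04 1.07 5.35] [ 0.111 -0.049  0.161] 0.0132 15.55
14 -57.76 [ 0.5732 -0.2286  0.0785] [ 0.73 -0.07  5.17] [ 0.103 -0.018  0.108] 0.0129 15.9
```

```bash
python3 - <<'E'
from h import *
p=np.array([.572,-.2285,.0775])
def rd(d):
    T=[];
    for _ in range(4): hold(.03);T.append(read_state()["ft_torque"][2])
    s=read_state();R=s["ee_rot"];print(d,np.degrees(np.arctan2(-R[0,2],R[1,2])).round(2),s["tcp_pos"].round(4),s["contact_force"].round(2),"Tz",np.mean(T).round(3),round(s["opening"],4),round(s["time"],2))
for d in [18,23,28,33,38,43,48,52]:
    move_straight(p,ori(np.radians(-43.8-d)),v=.05);rd(d)
print("back within slack")
for d in [49,46,43,46,49,51,52]:
    move_straight(p,ori(np.radians(-43.8-d)),v=.05);rd(d)
for n in P: cv2.imwrite(f"pics/e_{n}.png",get_image(n)[:,:,::-1])
a=cv2.imread("pics/e_side.png")[130:230,320:440];b=cv2.imread("pics/e_top.png")[140:240,340:460]
cv2.imwrite("pics/e.png",np.hstack([cv2.resize(x,None,fx=3.3,fy=3.3,interpolation=cv2.INTER_CUBIC) for x in(a,b)]))
E
```

```text
18 -61.78 [ 0.5733 -0.2285  0.0785] [0.77 0.42 5.32] Tz 0.059 0.0129 16.28
23 -66.8 [ 0.5734 -0.2285  0.0785] [1.32 1.15 5.48] Tz 0.009 0.0131 16.67
28 -71.79 [ 0.5735 -0.2284  0.0785] [1.04 1.17 5.6 ] Tz 0.001 0.0127 17.05
33 -76.78 [ 0.5737 -0.2283  0.0785] [1.3  1.5  5.06] Tz -0.026 0.0128 17.43
38 -81.78 [ 0.5738 -0.2283  0.0785] [2.18 1.93 5.08] Tz -0.002 0.0129 17.82
43 -86.78 [ 0.5739 -0.2283  0.0785] [2.56 0.66 5.21] Tz -0.007 0.0128 18.2
48 -91.77 [ 0.574  -0.2283  0.0785] [2.46 1.37 4.99] Tz 0.006 0.0128 18.58
52 -95.75 [ 0.5741 -0.2283  0.0785] [3.81 1.66 5.37] Tz 0.029 0.0127 18.97
back within slack
49 -92.75 [ 0.5738 -0.2283  0.0785] [1.35 1.31 5.44] Tz 0.085 0.0127 19.35
46 -89.77 [ 0.5734 -0.2283  0.0785] [1.03 1.61 6.99] Tz 0.048 0.0127 19.73
43 -86.77 [ 0.5733 -0.2284  0.0785] [0.3  1.77 6.63] Tz 0.042 0.0128 20.12
46 -89.79 [ 0.5734 -0.2284  0.0785] [1.96 1.62 6.39] Tz -0.06 0.0128 20.5
49 -92.79 [ 0.5738 -0.2283  0.0785] [3.55 1.21 5.83] Tz -0.047 0.0132 20.88
51 -94.78 [ 0.574  -0.2283  0.0785] [2.86 0.23 6.14] Tz -0.001 0.0127 21.27
52 -95.75 [ 0.574  -0.2283  0.0785] [2.78 0.71 4.48] Tz 0.184 0.0127 21.65
```

View pics/e.png

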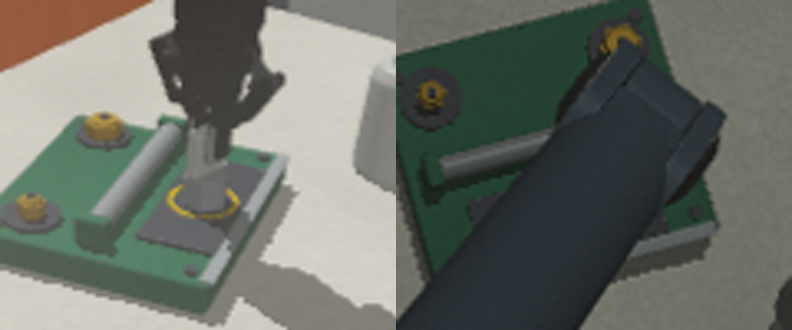

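The torque signal is ambiguous. Before trusting it, I compare the sizes of the three nuts in the first pictures and check the key's yaw in the newest one.

```bash
python3 - <<'E'
from h import *
Rs=Rz(np.radians(16.2));post=np.array([.573,-.2288,0]);C=post+Rs@[.065,0,0]
im={n:cv2.imread(f"pics/{n}0.png").astype(float) for n in P}
for nm,l in(("ring",(-.065,0)),("left",(.065,.085)),("right",(.065,-.085))):
    zb=.034
    X=C+Rs@[*l,0]
    for n in P:
        off=(proj(n,X+[0,0,.04])[0]-13).astype(int);sz=(27,27)
        c=im[n][off[1]:off[1]+27,off[0]:off[0]+27];b,g,r=c[...,0],c[...,1],c[...,2]
        m=((r-b)>.3*r)&(r>g*1.05)&(r>40)
        if nm=="ring": # remove ring: keep within nut radius
            q=proj(n,np.array([X+[.021*np.cos(t),.021*np.sin(t),z] for t in np.linspace(0,6.28,30) for z in(.034,.05)]))
            mm=np.zeros((27,27),np.uint8);cv2.fillConvexPoly(mm,cv2.convexHull((q-off).astype(np.int32)),1);m&=mm>0
        nl,lab,st,_=cv2.connectedComponentsWithStats(m.astype(np.uint8));i=1+np.argmax(st[1:,4])
        out=[]
        for af in(.022,.027,.032):
            out.append(round(sil(n,np.r_[hexv(X[0],X[1],zb,zb+.013,np.radians(16.2),af),hexv(X[0],X[1],zb+.0169,zb+.017,np.radians(16.2),af*.8)],off,sz).sum(),1))
        print(nm,n,"area",st[i,4],"wh",st[i,2:4],"model areas 22/27/32",out)
        cv2.imwrite(f"pics/nut_{nm}_{n}.png",np.hstack([c,255.*np.repeat((lab==i)[...,None],3,2)]))
rows=[np.hstack([cv2.resize(cv2.imread(f"pics/nut_{nm}_{n}.png"),None,fx=7,fy=7,interpolation=0) for n in P]) for nm in("ring","left","right")]
cv2.imwrite("pics/nuts.png",np.vstack(rows))
# overlay key
s=read_state();x,y,z=s["tcp_pos"];R=s["ee_rot"];yaw=np.arctan2(-R[0,2],R[1,2])
off=(350,150);k=8;c=cv2.resize(cv2.imread("pics/e_side.png")[150:220,350:420],None,fx=k,fy=k,interpolation=cv2.INTER_CUBIC)
for V in(hexv(x,y,.034,.064,yaw,.0375),box(x,y,.064,.109,yaw,.044,.014)):
    h=cv2.convexHull(((proj("side",V)-off+.5)*k).astype(np.int32));cv2.polylines(c,[h],True,(0,255,0),1)
cv2.imwrite("pics/eov.png",c)
E
```

```text
ring side area 82 wh [16  9] model areas 22/27/32 [np.float64(63.7), np.float64(84.2), np.float64(106.8)]
ring top area 83 wh [11 11] model areas 22/27/32 [np.float64(63.6), np.float64(92.4), np.float64(126.8)]
left side area 49 wh [9 8] model areas 22/27/32 [np.float64(65.5), np.float64(86.7), np.float64(109.8)]
left top area 50 wh [9 9] model areas 22/27/32 [np.float64(60.7), np.float64(89.7), np.float64(123.0)]
right side area 77 wh [11  9] model areas 22/27/32 [np.float64(52.3), np.float64(68.2), np.float64(85.3)]
right top area 111 wh [13 13] model areas 22/27/32 [np.float64(63.0), np.float64(91.5), np.float64(125.0)][ WARN:0@0.758] global loadsave.cpp:1063 imwrite_ Unsupported depth image for selected encoder is fallbacked to CV_8U.
```

View pics/nuts.png

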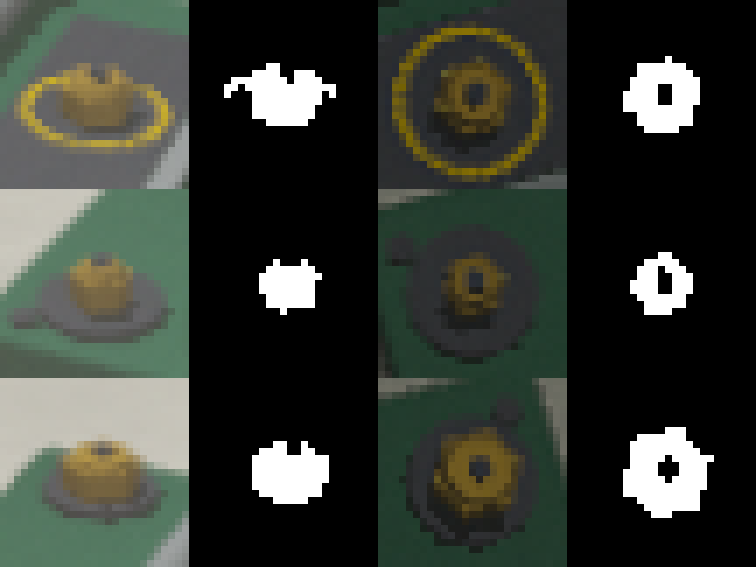

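View pics/eov.png

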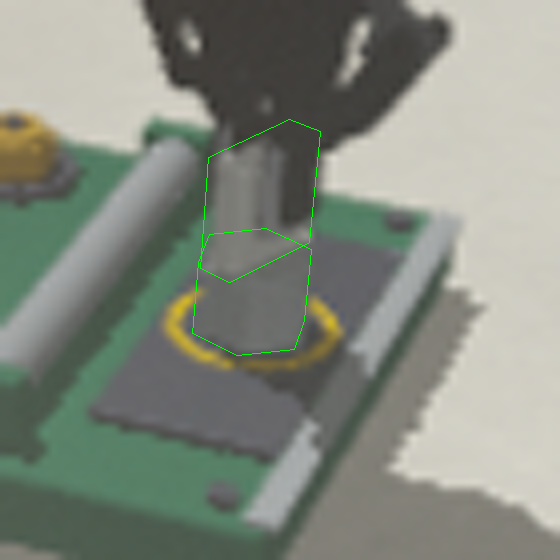

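```bash
python3 - <<'E'
from h import *
s=read_state();x,y,z=s["tcp_pos"];R=s["ee_rot"];y0=np.arctan2(-R[0,2],R[1,2])
x,y=.5733,-.2286
off=(362,158);k=12;c0=cv2.resize(cv2.imread("pics/e_side.png")[158:200,362:394],None,fx=k,fy=k,interpolation=cv2.INTER_CUBIC)
c0=cv2.convertScaleAbs(c0,alpha=1.5,beta=-40)
o=[c0]
for dy in(0,):
    c=c0.copy();yaw=y0+np.radians(dy)
    for V in(hexv(x,y,.034,.064,yaw,.0375),box(x,y,.064,.109,yaw,.044,.014)):
        q=((proj("side",V)-off+.5)*k).astype(int)
        cv2.polylines(c,[cv2.convexHull(q.astype(np.int32))],True,(0,255,0),1)
        if len(V)==8:
            for i in range(4): cv2.line(c,q[2*i].tolist(),q[2*i+1].tolist(),(0,0,255),1)
        else:
            for i in range(6): cv2.line(c,q[2*i].tolist(),q[2*i+1].tolist(),(255,0,0),1)
    o.append(c)
cv2.imwrite("pics/ev.png",np.hstack(o))
E
```

```text
(no output)
```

View pics/ev.png

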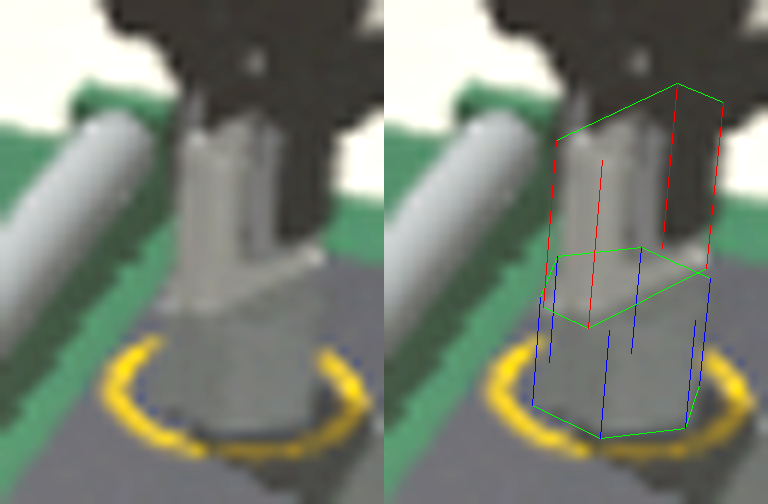

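```bash
python3 - <<'E'
from h import *
p=np.array([.5715,-.2287,.0775])
def go(d):
    move_straight(p,ori(np.radians(-43.8-d)),v=.05)
    T=[]
    for _ in range(3): T.append(read_state()["ft_torque"].copy());hold(.02)
    s=read_state();print(d,s["tcp_pos"].round(4),s["contact_force"].round(2),np.array(T)[:,2].round(3),round(s["time"],2))
for d in [47,44,42,44,46,48,50,51,52,53,54]: go(d)
E
```

```text
47 [ 0.5734 -0.2284  0.0785] [3.35 1.59 6.07] [0.1   0.119 0.122] 22.05
44 [ 0.5731 -0.2284  0.0785] [2.76 1.05 7.18] [0.057 0.085 0.048] 22.35
42 [ 0.5732 -0.2285  0.0785] [2.83 0.69 5.84] [ 0.058  0.07  -0.007] 22.65
44 [ 0.5731 -0.2286  0.0785] [ 1.72 -0.23  5.34] [-0.086 -0.031 -0.044] 22.95
46 [ 0.5733 -0.2284  0.0785] [2.38 1.47 6.33] [-0.002 -0.006  0.004] 23.25
48 [ 0.5736 -0.2284  0.0785] [2.9  1.71 5.74] [-0.016  0.034 -0.075] 23.55
50 [ 0.5738 -0.2284  0.0785] [3.4  0.83 4.71] [-0.034  0.006 -0.044] 23.85
51 [ 0.5739 -0.2284  0.0785] [4.55 1.58 5.05] [0.04  0.052 0.076] 24.15
52 [ 0.5739 -0.2283  0.0785] [4.45 0.8  5.91] [0.235 0.221 0.2  ] 24.45
53 [ 0.574  -0.2283  0.0786] [4.17 1.78 5.78] [0.262 0.259 0.237] 24.75
54 [ 0.574  -0.2284  0.0786] [4.76 0.88 6.12] [0.179 0.229 0.25 ] 25.05
```

The result is repeatable. The key runs free inside the slack, then meets the full 0.25 N·m at 52–54°. At the start it engaged at about 8°, so the nut has turned roughly 45°. One last look before handing in.

```bash
python3 - <<'E'
from h import *
a=get_image("side")[:,:,::-1];cv2.imwrite("pics/f.png",cv2.resize(a[120:330,220:480],None,fx=3,fy=2.8,interpolation=cv2.INTER_CUBIC))
s=read_state();print(s["tcp_pos"],s["opening"],s["contact_force"],s["time"])
E
```

```text
[ 0.57401868 -0.22833562  0.07856859] 0.01258298949701424 [4.11755223 0.60855608 6.08383447] 25.1
```

View pics/f.png

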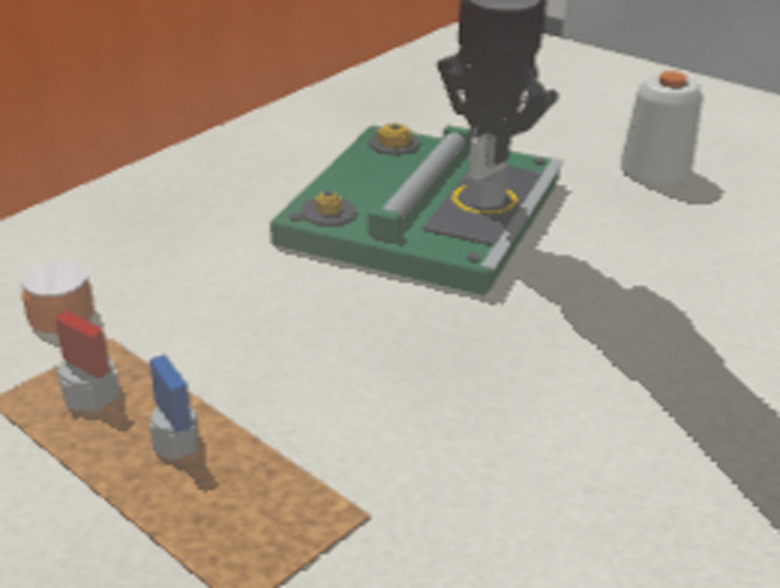

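The white key stands seated in the yellow ring (crop about (487,185)). The red and blue keys are still upright on the mat, and the cone and tin have not moved. I'm handing in.

```bash
python3 - <<'E'
from station import *
print(hand_in())
E
```

```text
the job is handed in; nothing more can be done
None
```

The white (medium) key fits the ringed nut. I turned the nut about 45° clockwise with it and handed in at about 25 s, still gripping the key seated on the nut.

- **Choice of key:** in the first pictures the ringed nut measured between the other two (83 px in the top view, against 50 and 111), so I tried white first. No other key was needed, and the red and blue keys still stand on the mat.
- **Seating:** the gripper stopped at 78.5 mm, the height expected for a seated key and well below where a blocked one would stop. The push down at the end was about 6 N.
- **Turn:** the key ran free through its slack and engaged about 8° into the turn. Near the end, at 52–54°, I measured about 0.20–0.26 N·m, the nut's stated resistance. That gives a nut angle of about 45°, good to a few degrees. I inferred it and did not see it, because the key covers the nut.
- **Checks that disagreed:** midway through the turn, between about 18° and 48°, the torque readings after each step were near zero. I put that down to settling after larger steps, because the slow repeat at the end was clear. The key also showed about 1 px off its modelled position in the side view, both before and after the turn. In the last picture (side view) the cone, the tin and the other two nuts looked undisturbed; the hammer was outside that crop.

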